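# Hold open the heavy flap of the vial discard box with its lever

## Robot

A 7-joint arm with a two-finger parallel gripper is mounted at the origin on the work surface. World frame = base frame: x ahead of the robot, y to its left, z up, the work surface at z = 0. Lengths are in m, angles in rad, forces in N, time in s.
With the tool pointing down it reaches from about 0.425 to 1.025 m from the base axis. Payload 9.4 kg.
Tool frame: the origin (TCP) lies at the very end of the fingers, on their centre line; the grasp point (between the pads) lies 19 mm behind it (robot.grasp_offset is the z of the grasp point in the tool frame, in m); z points along the fingers, y is the line along which they close (so a half turn about z gives the same grasp; the last joint's range is limited). The gripper opens to 93 mm and grips with 3 to 60 N. Pads are 15 mm wide; open, the fingers measure 128 mm over their backs; the gripper's body (75 mm by 188 mm) begins 65 mm behind the grasp point.
Start: joints at [1.092, 0.599, -0.003, 1.599, 0.002, 0.943, -0.08], TCP at [0.284, -0.667, 0.219] pointing down, gripper open.
Joint ranges: [-2.57, 2.57], [-0.35, 1.97], [-1.29, 1.29], [0.11, 2.56], [-1.05, 4.19], [0.11, 1.86], [-2.63, 2.63]. Speed limits (rad/s): [2.22, 2.22, 3.01, 3.01, 3.14, 3.14, 3.14].

## Interface

Orientations are given as a 3x3 rotation matrix whose columns are the frame's x, y, z axes.
In Python, from cell import sensors, capture, camera_model, order, models, robot gives the robot as it stands.
- The arm moves only by the tool play_rows, never from a script. Its argument "deltas" is a list of rows, each an object of numbers: "ax", "ay", "az": the turn, a rotation vector about the tool's x, y, z in degrees; "tx", "ty", "tz": the shift along the tool's x, y, z in m; "fingers": the finger opening in m, from 0 to 0.093. A call has 1 to 5 rows; each row shifts and turns the commanded pose from where the row before left it, along the tool's axes as they then stand; what a row does not reach is not made up. A row lasts 1/12 s, in which the tool goes at most 41.7 mm and 7.16 degrees, less where a joint would pass 70% of its speed; a pose out of reach is approached as far as the arm can. A call is refused whole if a number of a shift passes 0.0417 or a number of a turn 7.16, either way. A call with a gripper value outside its range is refused whole. The fingers move at their own pace and stop on an object; "grip_force" is the grip in N (left out, the last holds). Time passes only in rows, so rows that do not move let the fingers close. It gives the time, the measured TCP pose, the force, the opening and the grip force at its end, in the units of the state.
- sensors.observe(): the state, without advancing time (a new reading comes with each control period).
- capture(name): name is "side" or "top" or "wrist"; returns (picture, depth): 400x640x3 uint8, blue, green, red; 400x640 float32, m along the optical axis (not along the pixel's ray), 0 where there is no reading.
- camera_model(name): a dict with "mtx" (3x3 intrinsics, pixels), "k1" (the pictures are not rectified: a ray, as slopes to the right and down, at radius r is drawn at 1 + k1 r^2 times it, then the intrinsics apply), "extrinsics" (4x4, takes a point from camera to world coordinates); the wrist camera has in their place "tool_from_camera" (4x4, takes a point from camera to tool coordinates, whose origin is the TCP and whose axes are the flange's). Camera axes: x right, y down, z forward; pixel columns grow to the right and rows downward; lengths in m; the calibration is good to about 2 mm. A picture is of the moment at which its call begins: read the wrist's pose just before it. camera_model takes no time and is no camera call.
- order.sign_off(): hands the job in; it is judged then, once.
Trained networks look in the newest picture that a camera, given by its name, has taken for a name from the list of things; names that differ only in an ending like _2 or _b are one class to them, and where a whole thing is asked for, a point or a joint stands for the part that bears it (a point fixed in the world has none). Each returns a list of dicts, best first, with "confidence" (0 to 1); they miss things now and then, are a little off and sometimes report something else, mostly with a low value. They report only what shows in the picture. A call takes as long as a camera call.
- models.find_in(camera, label): "bbox" ([left, top, right, bottom] as shares, 0 to 1, of the picture: columns of its width, rows of its height, round what is visible of it).
- models.cut_out(camera, label): "mask" (400x640 bool, what is visible of it) and "bbox" ([left, top, right, bottom] as shares, 0 to 1, of the picture: columns of its width, rows of its height, round what is visible of it).
The state is a dict: "clock": time; "qpos": joint angles; "joint_velocities": joint speeds; "joint_torque": joint torques, N m; "eef_pos": TCP position; "eef_rot": TCP orientation; "contact_force": force on the tool from outside, world axes, zero at the start; "wrist_torque": the same for the moment, N m; "gripper_width": finger opening in m; "gripper_force": force on a finger pad.
Only numpy, scipy, OpenCV 4.12 (cv2) and the standard library are available. Lean on these libraries where they do the work, as an engineer would, in place of code of your own. Each camera call takes 0.05 s, during which the arm holds its last target. There are 200 camera calls.

## Task

Open the vial discard box for a colleague: with your fingertips push the orange safety bolt fully out from under the long aluminium lever, then press the red pad on the lever's long end down to its rubber stop, so that the heavy steel flap rises, and finish while still holding the lever down with the flap open. Only push and press: do not lift the lever out of its fulcrum, do not touch the flap itself, and leave the vials and other things on the bench where they stand.

Things in the scene. Friction and masses are not known exactly. Their poses are not given: they have to be found in the camera images.
- opener: Fixed discard box with lever opener. Origin: on the bench below the lever's pivot. The lever lies along its y: red pad to -y, short end to +y. In mm: white box x 42..212, y -13..137, 68 high; blue fulcrum at the origin, x +-36, 85 high; black rubber stop, top at 26, y -225..-185, yields up to 8 mm at 2 N/mm; grey bolt pedestal x 30..155, y -147..-113, 82 high.
- bolt (a joint): Orange safety bolt, a 14 mm square bar that slides along the opener's +x. 0 m = fully in, its nose under the lever, blocking it after about 8 mm of travel there; 0.055 m = fully out at its end stop. It starts at 0 to 0.008 m. Sliding it takes about 2 to 4 N; it stays where it is left.
- bolt_face (a point): Centre of the face to push (towards the opener's +x) on the bolt's upright orange paddle; 103 mm above the bench. The paddle is 10 mm thick (x), 36 mm wide (y) and stands up from the bar, whose top is at 88 mm, to 118 mm. With the bolt in, 57 mm (x) are clear between this face and the lever bar; the orange bar runs below that gap.
- lever: Loose aluminium lever (bar 285 x 25 x 10 mm), resting by its 12 mm pivot pin in the open slots of the blue fulcrum. Origin: middle of the pin, 75 mm above the bench. Its axes are parallel to the opener's at rest, when the bar itself slopes up 0.20 rad towards the long end; pressed to the stop it has turned by about 0.40 rad about x (long end down).
- lever_pivot (a point): Middle of the lever's pivot pin, the lever body's origin; 75 mm above the bench, over the opener's origin, while the lever sits in its fulcrum.
- lever_pad (a point): Centre of the top of the red press pad (44 x 40 mm) on the lever's long end, 200 mm from the pivot. About 125 mm above the bench at rest and about 46 mm when the lever meets its rubber stop (38 mm with the stop pressed in). Pressing it takes about 4 to 10 N; let go, it rises again under the flap's weight.
- flap (a joint): Heavy hinged steel flap (166 x 139 x 8 mm, about 1.4 kg) on top of the box; an ear on its side rests over the lever's short end. 0 rad = shut; about 0.53 rad when the lever meets its stop, 0.58 with the stop pressed in. It is hinged at the box's +y edge (opener frame) and its -y edge rises.
- flap_edge (a point): Middle of the flap's free edge, on its top; 78 mm above the bench when shut, about 153 mm with the lever fully down.
- vial_white: Bystander, loose: clear vial with white plug, 28 mm across, 95 mm high. Origin at the centre of its foot.
- vial_blue: Bystander, loose: clear vial with blue plug, 28 mm across, 95 mm high, between the bolt and the box. Origin at the centre of its foot.
- food_jar: Bystander, loose: tan jar, 52 mm across, 80 mm high. Origin at the centre of its foot.
- funnel: Bystander, loose: white funnel standing mouth down, 68 mm across, 80 mm high. Origin at the centre of its foot.
- marker: Bystander, loose: marker pen lying on the bench, 135 x 13 mm, 14 mm high. Origin at its centre on the bench.
- tape_roll: Bystander, loose: yellow tape roll lying flat, 72 mm across, 19 mm high. Origin at its centre on the bench.
- slide_box: Bystander, loose: blue slide box, 80 x 55 mm, 30 mm high. Origin at the centre of its underside.

How it is judged:
On the way, in this order (a step that is already met when the one before it is completed fails the run):
1. the bolt is pushed fully out, with the flap still shut (value of joint bolt above 0.048 m and value of joint flap below 0.15 rad), for 0.1 s.
2. the lever is pressed down by the fingers and raises the flap (value of joint flap above 0.44 rad and contact force between the fingers and lever above 1 N), for 0.2 s.
At the end, for the whole second after the job is handed in: The bolt is out (over 48 of 55 mm); the fingers press the lever (over 1 N), its pad below 64 mm; the flap is up by over 0.44 rad (of 0.53 to 0.58) and still; the lever pin sits in its fulcrum (8 mm in height, 12 mm sideways); no bystander has moved 20 mm (all of step 2 and value of joint bolt above 0.048 m and velocity of joint flap between -0.1 and 0.1 rad/s and height (world z) of lever_pad below 0.064 m and z of lever_pivot in the frame of opener between 0.067 and 0.083 m and horizontal distance between lever_pivot and opener below 0.012 m and distance of each of vial_white, vial_blue, food_jar, funnel, marker, tape_roll, slide_box from where it was at the start of the episode below 0.02 m); the arm keeps its last pose, push and grip.
It fails at once if the lever is lifted out of its fulcrum (z of lever_pivot in the frame of opener above 0.087 m or horizontal distance between lever_pivot and opener above 0.02 m).
It fails at once if the robot touches the flap itself (contact force between any of the fingers, the arm and flap above 0.5 N).
It fails at once if a bystander is moved by more than 20 mm, lifted or tipped (distance of any of vial_white, vial_blue, food_jar, funnel, marker, tape_roll, slide_box from where it was at the start of the episode above 0.02 m or angle between any of vial_white, vial_blue, food_jar, funnel, marker, tape_roll, slide_box's own z axis and vertical above 0.3 rad).
It also fails if it takes over 38 s, if anything falls off the work surface, if the arm or the gripper's body presses on something with over 40 N, if the wrist force passes 120 N, or if a joint passes its speed limit or range.

## Working session

There is one attempt and no reset: what is moved stays moved. The work goes in short steps, Python scripts to look and compute and a tool call to move; the robot and the scene stay as the last step left them, time stands still between calls to the robot, and variables do not carry over. Pictures are saved under pics/ and viewed, at most 10 in all, crops included, and the job is handed in when it is done.

Besides the shell and the picture viewer there is one more tool, called after ">>>" as name(argument=value, ...), one argument or row to a line, values as JSON. play_rows: Moves the arm, as the interface text tells. Its arguments: {"type":"object","properties":{"deltas":{"type":"array"},"grip_force":{"type":"number"}},"required":["deltas"]}

```bash
mkdir -p pics; ls
cat > h.py <<'E'
import numpy as np, cv2
from cell import sensors, capture, camera_model, order, models, robot
def pts(cam, depth, uv, T=None):
    m=camera_model(cam); uv=np.asarray(uv,float).reshape(-1,2)
    K=np.array(m["mtx"]); k1=m["k1"]
    n=cv2.undistortPoints(uv.reshape(-1,1,2),K,np.array([k1,0,0,0,0.])).reshape(-1,2)
    d=depth[uv[:,1].astype(int),uv[:,0].astype(int)]
    P=np.c_[n*d[:,None],d]
    if cam=="wrist":
        E=np.array(m["tool_from_camera"]); P=P@E[:3,:3].T+E[:3,3]
        return P@T[0].T+T[1],d
    E=np.array(m["extrinsics"]); return P@E[:3,:3].T+E[:3,3],d
def cloud(cam,depth,mask,T=None):
    v,u=np.nonzero(mask&(depth>0)); return pts(cam,depth,np.c_[u,v],T)[0]
E
python3 - <<'E'
from h import *
s=sensors.observe();print(s["clock"],s["eef_pos"],np.round(s["eef_rot"],3).tolist())
for c in("top","side"):
    p,d=capture(c);cv2.imwrite(f"pics/{c}0.png",p);np.save(f"pics/{c}0.npy",d)
    for l in("lever_pad","bolt_face","lever","bolt","flap","opener"):
        r=models.cut_out(c,l)
        for q in r[:2]:
            P=cloud(c,d,q["mask"])
            b=np.array(q["bbox"])*[640,400,640,400]
            print(c,l,round(q["confidence"],2),b.round(),np.median(P,0).round(3) if len(P) else None, len(P), P.min(0).round(3) if len(P) else '',P.max(0).round(3) if len(P) else '')
E
```

```text
pics
0.0 [ 0.28331707 -0.66685257  0.21779446] [[0.92, 0.391, -0.001], [0.391, -0.92, 0.001], [-0.0, -0.001, -1.0]]
top lever_pad 0.8 [295. 212. 421. 249.] [ 0.488 -0.052  0.096] 1552 [ 0.446 -0.177  0.003] [0.542 0.097 0.131]
top lever_pad 0.18 [230. 173. 266. 206.] [0.622 0.222 0.03 ] 728 [ 0.578  0.181 -0.003] [0.669 0.269 0.035]
top bolt_face 0.64 [375. 204. 393. 246.] [ 0.529 -0.1    0.088] 271 [ 0.458 -0.127  0.007] [ 0.565 -0.082  0.121]
top lever 0.63 [298. 214. 420. 255.] [ 0.489 -0.047  0.094] 1659 [ 0.444 -0.177  0.003] [0.548 0.097 0.131]
top bolt 0.74 [375. 201. 393. 247.] [ 0.546 -0.101  0.088] 266 [ 0.461 -0.143 -0.002] [ 0.567 -0.084  0.121]
top flap 0.92 [279. 139. 345. 231.] [0.63  0.071 0.078] 4097 [ 0.505 -0.02   0.   ] [0.76  0.146 0.085]
top flap 0.61 [299. 219. 417. 252.] [ 0.487 -0.058  0.098] 1414 [ 0.446 -0.206  0.003] [0.535 0.095 0.131]
top opener 0.73 [351. 264. 371. 288.] [ 0.395 -0.046  0.079] 355 [ 0.372 -0.072  0.019] [ 0.419 -0.025  0.085]
top opener 0.64 [269. 138. 421. 268.] [0.568 0.036 0.077] 8376 [ 0.412 -0.207 -0.004] [0.749 0.16  0.121]
side lever_pad 0.69 [343. 135. 396. 217.] [ 0.491 -0.042  0.094] 979 [ 0.449 -0.301  0.013] [0.525 0.096 0.131]
side lever 0.85 [343. 133. 393. 229.] [ 0.491 -0.048  0.093] 1141 [ 0.444 -0.399 -0.003] [0.535 0.118 0.131]
side bolt 0.6 [340. 149. 379. 175.] [ 0.548 -0.098  0.088] 321 [ 0.46  -0.302 -0.003] [ 0.603 -0.066  0.12 ]
side flap 0.79 [248. 171. 349. 228.] [0.628 0.079 0.078] 3297 [ 0.506 -0.116 -0.004] [0.765 0.15  0.083]
side opener 0.58 [245. 146. 406. 259.] [0.583 0.065 0.067] 9537 [ 0.413 -0.248 -0.004] [0.779 0.162 0.119]
side opener 0.44 [368. 233. 393. 270.] [0.419 0.153 0.022] 653 [ 0.388  0.051 -0.001] [0.452 0.174 0.08 ]
```

Run:
```python
from h import *
p=cv2.imread("pics/top0.png");cv2.imwrite("pics/topc.png",cv2.resize(p[100:310,200:480],None,fx=2.8,fy=2.8,interpolation=cv2.INTER_CUBIC))
p=cv2.imread("pics/side0.png");cv2.imwrite("pics/sidec.png",cv2.resize(p[100:310,200:480],None,fx=2.8,fy=2.8,interpolation=cv2.INTER_CUBIC))
for c in("top","side"):
    p=cv2.imread(f"pics/{c}0.png");d=np.load(f"pics/{c}0.npy");h=cv2.cvtColor(p,cv2.COLOR_BGR2HSV)
    H,S,V=h[...,0],h[...,1],h[...,2]
    for n,m in(("red",((H<5)|(H>174))&(S>130)),("orange",(H>=6)&(H<18)&(S>150)),("blue",(H>95)&(H<125)&(S>110))):
        k,l,st,_=cv2.connectedComponentsWithStats(m.astype(np.uint8))
        for i in range(1,k):
            if st[i,4]>25:
                P=cloud(c,d,l==i);
                if len(P): print(c,n,st[i],np.median(P,0).round(3),np.percentile(P,3,axis=0).round(3),np.percentile(P,97,axis=0).round(3))
```

```text
top red [162  86  16  15 191] [0.82  0.382 0.179] [ 0.804  0.367 -0.002] [0.925 0.467 0.183]
top red [398 231  21  22 354] [ 0.466 -0.156  0.124] [ 0.447 -0.175  0.025] [ 0.488 -0.138  0.129]
top orange [376 202  17  29 178] [ 0.545 -0.102  0.089] [ 0.501 -0.123  0.084] [ 0.558 -0.091  0.12 ]
top blue [ 449   79   82   34 1175] [ 0.825 -0.388  0.041] [ 0.822 -0.509  0.   ] [ 0.889 -0.322  0.053]
top blue [230 169  36  39 829] [0.624 0.225 0.029] [ 0.585  0.189 -0.002] [0.667 0.264 0.033]
top blue [355 170  13  12 114] [ 0.632 -0.061  0.093] [ 0.619 -0.085 -0.002] [ 0.67  -0.049  0.097]
top blue [316 213   7   9  50] [0.533 0.046 0.09 ] [0.528 0.038 0.064] [0.542 0.053 0.093]
top blue [328 214   8   9  57] [0.53  0.015 0.09 ] [0.522 0.007 0.043] [0.543 0.023 0.093]
top blue [312 236   8   9  62] [0.479 0.056 0.09 ] [0.473 0.047 0.041] [0.489 0.064 0.094]
top blue [325 238   8   9  62] [0.474 0.026 0.09 ] [0.467 0.018 0.043] [0.483 0.033 0.094]
side red [372 133  24  17 261] [ 0.471 -0.16   0.123] [ 0.448 -0.395 -0.001] [ 0.518 -0.136  0.129]
side red [134 240  21  19 297] [0.819 0.382
[... 982 characters left out ...]
 0.089]
side blue [557   0  28   9 194] [-0.15  -1.311  0.194] [-0.196 -1.327  0.179] [-0.098 -1.301  0.21 ]
side blue [ 401   30   39   47 1229] [ 0.469 -1.32  -0.078] [ 0.379 -1.559 -0.194] [ 0.528 -0.732  0.155]
side blue [250  90  43  44 821] [ 0.834 -0.339  0.028] [ 0.824 -0.511 -0.002] [ 0.896 -0.32   0.051]
side blue [306 159  12  10  92] [ 0.632 -0.058  0.093] [ 0.62  -0.209 -0.002] [ 0.684 -0.049  0.097]
side blue [336 185  14  27 214] [0.535 0.045 0.082] [0.524 0.005 0.048] [0.545 0.054 0.092]
side blue [357 191  16  41 422] [0.479 0.059 0.059] [0.469 0.019 0.011] [0.491 0.066 0.091]
side blue [ 258  247   45   43 1199] [0.623 0.233 0.028] [ 0.583  0.178 -0.001] [0.671 0.265 0.031]
```

View pics/topc.png

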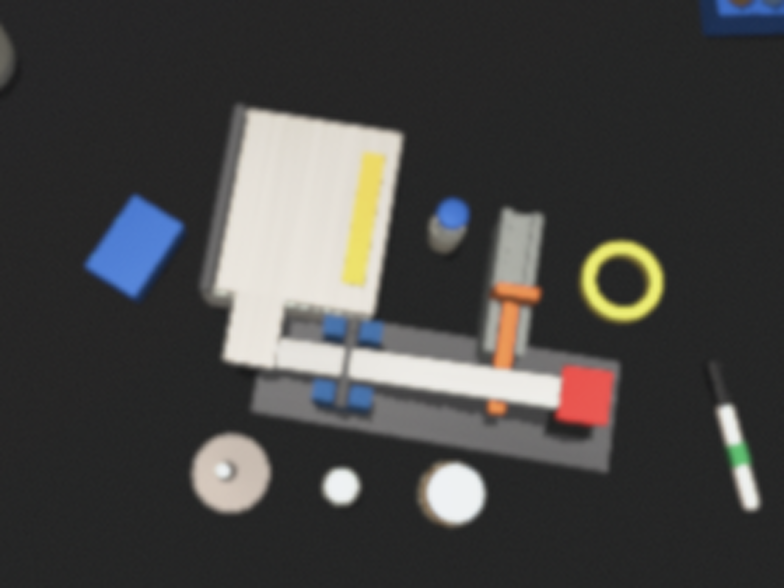

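View pics/sidec.png

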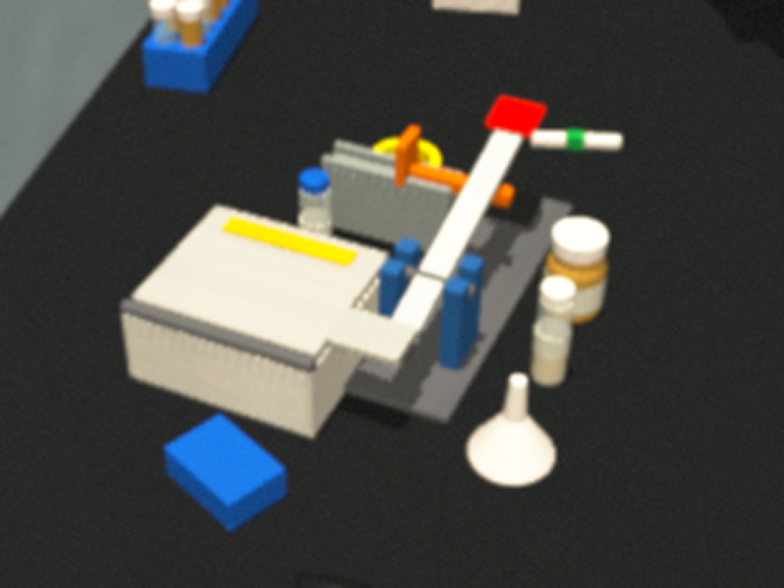

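The pictures show the lever running from the flap ear (crop ≈250,345) to the red pad (585,395). The orange paddle is at (515,292), with the blue vial behind it at (450,220). I'll turn the tool into the opener frame and close the fingers.

>>> play_rows(
  deltas=[
    {"az": 6.8, "fingers": 0},
    {"az": 6.8, "fingers": 0},
    {"az": 6.8, "fingers": 0},
    {"az": 6.8, "fingers": 0},
    {"az": 6.8, "fingers": 0},
  ],
)

```text
validation failed for argument at $.de...
```

```bash
cat >> h.py <<'E'
PIV=np.array([0.504,0.036]); PAD=np.array([0.466,-0.157])
ey=(PIV-PAD)/np.linalg.norm(PIV-PAD); ex=np.array([ey[1],-ey[0]])
def opx(x,y,z): return np.r_[PIV+x*ex+y*ey,z]
def go(t):
    s=sensors.observe(); R=np.array(s["eef_rot"]); e=np.array(s["eef_pos"]); r=e[:2]-PIV
    print(s["clock"],"opener",(r@ex).round(4),(r@ey).round(4),e[2].round(4),"yaw err",np.degrees(np.arctan2(R[1,0],R[0,0])-np.arctan2(ex[1],ex[0])).round(2),"tilt",R[:,2].round(3),"F",np.round(s["contact_force"],1),"w",s["gripper_width"],"q",np.round(s["qpos"],2))
    if t is not None: print("tool delta",(R.T@(t-e)).round(4), "target",t.round(3))
E
python3 - <<'E'
from h import *
# refine paddle position in opener frame
p=cv2.imread("pics/top0.png");h=cv2.cvtColor(p,cv2.COLOR_BGR2HSV);H,S=h[...,0],h[...,1];d=np.load("pics/top0.npy")
P=cloud("top",d,(H>=6)&(H<18)&(S>150)); P=P[P[:,2]>.105]; r=P[:,:2]-PIV
print("paddle x",np.percentile(r@ex,[5,50,95]).round(4),"y",np.percentile(r@ey,[5,50,95]).round(4),"z",P[:,2].max(),len(P))
go(opx(.045,-.13,.18))
E
```

```text
paddle x [0.0745 0.0768 0.0813] y [-0.1465 -0.1328 -0.1159] z 0.1210685512829045 57
0.7 opener -0.0805 -0.7326 0.2187 yaw err 34.16 tilt [-0. -0. -1.] F [ 0.1 -0.2 -0.2] w 0.09318085069595003 q [ 1.09  0.6  -0.    1.6   0.    0.94 -0.08]
tool delta [ 0.4422 -0.4282  0.0386] target [ 0.523 -0.1    0.18 ]
```

>>> play_rows(
  deltas=[
    {"ax": 0, "ay": 0, "az": 6.8, "tx": 0, "ty": 0, "tz": 0, "fingers": 0},
    {"ax": 0, "ay": 0, "az": 6.8, "tx": 0, "ty": 0, "tz": 0, "fingers": 0},
    {"ax": 0, "ay": 0, "az": 6.8, "tx": 0, "ty": 0, "tz": 0, "fingers": 0},
    {"ax": 0, "ay": 0, "az": 6.8, "tx": 0, "ty": 0, "tz": 0, "fingers": 0},
    {"ax": 0, "ay": 0, "az": 6.8, "tx": 0, "ty": 0, "tz": 0, "fingers": 0},
  ],
)

```text
clock: 1.12
eef_pos: [0.2836, -0.6673, 0.2187]
eef_rot: [[0.981, -0.196, 0.0], [-0.196, -0.981, -0.0], [0.0, 0.0, -1.0]]
contact_force: [0.4, -0.2, -0.2]
gripper_width: 0.0638
gripper_force: 0.0
```

>>> play_rows(
  deltas=[
    {"ax": 0, "ay": 0, "az": 0, "tx": 0.008, "ty": -0.04, "tz": 0, "fingers": 0},
    {"ax": 0, "ay": 0, "az": 0, "tx": 0.008, "ty": -0.04, "tz": 0, "fingers": 0},
    {"ax": 0, "ay": 0, "az": 0, "tx": 0.008, "ty": -0.04, "tz": 0, "fingers": 0},
    {"ax": 0, "ay": 0, "az": 0, "tx": 0.008, "ty": -0.04, "tz": 0, "fingers": 0},
    {"ax": 0, "ay": 0, "az": 0, "tx": 0.008, "ty": -0.04, "tz": 0, "fingers": 0},
  ],
)

```text
clock: 1.53
eef_pos: [0.3613, -0.4768, 0.2187]
eef_rot: [[0.982, -0.191, 0.0], [-0.191, -0.982, -0.0], [0.0, 0.0, -1.0]]
contact_force: [1.0, -0.0, 0.8]
gripper_width: 0.0308
gripper_force: 0.0
```

>>> play_rows(
  deltas=[
    {"ax": 0, "ay": 0, "az": 0, "tx": 0.008, "ty": -0.04, "tz": 0, "fingers": 0},
    {"ax": 0, "ay": 0, "az": 0, "tx": 0.008, "ty": -0.04, "tz": 0, "fingers": 0},
    {"ax": 0, "ay": 0, "az": 0, "tx": 0.008, "ty": -0.04, "tz": 0, "fingers": 0},
    {"ax": 0, "ay": 0, "az": 0, "tx": 0.008, "ty": -0.04, "tz": 0, "fingers": 0},
    {"ax": 0, "ay": 0, "az": 0, "tx": 0.008, "ty": -0.04, "tz": 0, "fingers": 0},
  ],
)

```text
clock: 1.95
eef_pos: [0.4388, -0.288, 0.219]
eef_rot: [[0.982, -0.191, 0.001], [-0.191, -0.982, -0.0], [0.001, 0.0, -1.0]]
contact_force: [0.6, -0.6, -0.2]
gripper_width: 0.0013
gripper_force: 0.0
```

Run:
```python
from h import *
go(opx(.045,-.13,.18))
```

```text
1.95 opener -0.0014 -0.3305 0.219 yaw err 0.15 tilt [ 0.001 -0.    -1.   ] F [ 0.6 -0.6 -0.2] w 0.0013073429351772665 q [ 0.36  0.36  0.15  2.06 -0.08  0.72 -1.2 ]
tool delta [ 0.0469 -0.2004  0.039 ] target [ 0.523 -0.1    0.18 ]
```

>>> play_rows(
  deltas=[
    {"ax": 0, "ay": 0, "az": 0, "tx": 0.009, "ty": -0.04, "tz": 0, "fingers": 0},
    {"ax": 0, "ay": 0, "az": 0, "tx": 0.009, "ty": -0.04, "tz": 0.005, "fingers": 0},
    {"ax": 0, "ay": 0, "az": 0, "tx": 0.009, "ty": -0.04, "tz": 0.01, "fingers": 0},
    {"ax": 0, "ay": 0, "az": 0, "tx": 0.009, "ty": -0.04, "tz": 0.015, "fingers": 0},
    {"ax": 0, "ay": 0, "az": 0, "tx": 0.009, "ty": -0.038, "tz": 0.01, "fingers": 0},
  ],
)

```text
clock: 2.37
eef_pos: [0.5197, -0.1042, 0.1791]
eef_rot: [[0.982, -0.19, 0.001], [-0.19, -0.982, 0.0], [0.001, -0.0, -1.0]]
contact_force: [0.1, -1.6, -0.6]
gripper_width: 0.0003
gripper_force: 0.0
```

Run:
```python
from h import *
s=sensors.observe(); T=(np.array(s["eef_rot"]),np.array(s["eef_pos"]))
p,d=capture("wrist"); cv2.imwrite("pics/w1.png",p)
h=cv2.cvtColor(p,cv2.COLOR_BGR2HSV);H,S=h[...,0],h[...,1]
for n,m,zl in(("orange",(H>=6)&(H<18)&(S>150),.105),("red",((H<5)|(H>174))&(S>130),.1)):
    P=cloud("wrist",d,m,T);P=P[P[:,2]>zl]
    if len(P): r=P[:,:2]-PIV; print(n,len(P),np.percentile(r@ex,[3,50,97]).round(4),np.percentile(r@ey,[3,50,97]).round(4),np.percentile(P[:,2],[3,50,97]).round(4))
go(opx(.045,-.13,.10))
```

```text
orange 944 [0.0754 0.0807 0.0848] [-0.1487 -0.1322 -0.1155] [0.1089 0.1174 0.1188]
red 1614 [0.0055 0.0155 0.0237] [-0.2138 -0.1953 -0.1779] [0.1202 0.1241 0.1282]
2.4167 opener 0.0437 -0.1256 0.1773 yaw err 0.69 tilt [ 0.     0.004 -1.   ] F [ 1.8  6.5 -0.6] w 0.0005475714940336865 q [-0.    0.43  0.11  2.09 -0.08  0.63 -1.59]
tool delta [0.0013 0.0047 0.0773] target [ 0.523 -0.1    0.1  ]
```

View pics/w1.png

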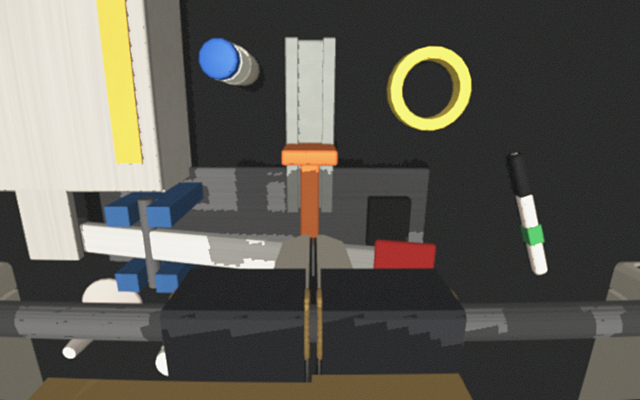

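The wrist view shows the paddle at about (310,155). The closed fingers are over the gap and line up with it, so I'll lower.

>>> play_rows(
  deltas=[
    {"ax": 0, "ay": 0, "az": 0, "tx": 0.001, "ty": 0.005, "tz": 0.02, "fingers": 0},
    {"ax": 0, "ay": 0, "az": 0, "tx": 0, "ty": 0, "tz": 0.02, "fingers": 0},
    {"ax": 0, "ay": 0, "az": 0, "tx": 0, "ty": 0, "tz": 0.02, "fingers": 0},
    {"ax": 0, "ay": 0, "az": 0, "tx": 0, "ty": 0, "tz": 0.018, "fingers": 0},
    {"ax": 0, "ay": 0, "az": 0, "tx": 0, "ty": 0, "tz": 0, "fingers": 0},
  ],
)

```text
clock: 2.83
eef_pos: [0.5178, -0.1111, 0.0989]
eef_rot: [[0.982, -0.19, -0.004], [-0.19, -0.982, 0.0], [-0.004, 0.0, -1.0]]
contact_force: [0.0, -0.8, -0.1]
gripper_width: 0.0004
gripper_force: 0.0
```

Run:
```python
from h import *
go(opx(.122,-.13,.10))
```

```text
2.8333 opener 0.0419 -0.1417 0.0989 yaw err 0.18 tilt [-0.004  0.    -1.   ] F [ 0.  -0.8 -0.1] w 0.00036360381188576494 q [ 0.04  0.55  0.09  2.15 -0.1   0.45 -1.55]
tool delta [ 0.0801 -0.0114 -0.0014] target [ 0.599 -0.115  0.1  ]
```

>>> play_rows(
  deltas=[
    {"ax": 0, "ay": 0, "az": 0, "tx": 0.008, "ty": -0.01, "tz": 0, "fingers": 0},
    {"ax": 0, "ay": 0, "az": 0, "tx": 0.012, "ty": 0, "tz": 0, "fingers": 0},
    {"ax": 0, "ay": 0, "az": 0, "tx": 0.01, "ty": 0, "tz": 0, "fingers": 0},
    {"ax": 0, "ay": 0, "az": 0, "tx": 0.01, "ty": 0, "tz": 0, "fingers": 0},
    {"ax": 0, "ay": 0, "az": 0, "tx": 0.01, "ty": 0, "tz": 0, "fingers": 0},
  ],
)

```text
clock: 3.25
eef_pos: [0.5712, -0.1107, 0.1023]
eef_rot: [[0.982, -0.19, 0.001], [-0.19, -0.982, 0.0], [0.0, -0.0, -1.0]]
contact_force: [-2.5, 1.7, 0.7]
gripper_width: 0.0003
gripper_force: 1.2
```

Run:
```python
from h import *
go(opx(.117,-.132,.10))
```

```text
3.25 opener 0.0943 -0.131 0.1023 yaw err 0.18 tilt [ 0.001  0.    -1.   ] F [-2.5  1.7  0.7] w 0.00032758209509844657 q [ 0.03  0.59  0.09  2.03 -0.1   0.53 -1.56]
tool delta [0.0227 0.0011 0.0023] target [ 0.593 -0.116  0.1  ]
```

>>> play_rows(
  deltas=[
    {"ax": 0, "ay": 0, "az": 0, "tx": 0.008, "ty": 0, "tz": 0.002, "fingers": 0},
    {"ax": 0, "ay": 0, "az": 0, "tx": 0.008, "ty": 0, "tz": 0, "fingers": 0},
    {"ax": 0, "ay": 0, "az": 0, "tx": 0.005, "ty": 0, "tz": 0, "fingers": 0},
    {"ax": 0, "ay": 0, "az": 0, "tx": 0.002, "ty": 0, "tz": 0, "fingers": 0},
    {"ax": 0, "ay": 0, "az": 0, "tx": 0.001, "ty": 0, "tz": 0, "fingers": 0},
  ],
)

```text
clock: 3.67
eef_pos: [0.5939, -0.1159, 0.0993]
eef_rot: [[0.982, -0.191, -0.0], [-0.191, -0.982, -0.0], [-0.0, 0.0, -1.0]]
contact_force: [-2.0, 0.0, 1.9]
gripper_width: 0.0004
gripper_force: 1.0
```

Run:
```python
from h import *
go(opx(.117,-.132,.10))
```

```text
3.6667 opener 0.1175 -0.1316 0.0993 yaw err 0.15 tilt [-0. -0. -1.] F [-2.   0.   1.9] w 0.0003757871978500613 q [ 0.03  0.61  0.1   1.98 -0.1   0.55 -1.56]
tool delta [-0.0005  0.0004 -0.0007] target [ 0.593 -0.116  0.1  ]
```

Only sliding friction so far, so the end stop isn't reached. I'll go on in small steps until the force jumps.

>>> play_rows(
  deltas=[
    {"ax": 0, "ay": 0, "az": 0, "tx": 0.002, "ty": 0, "tz": 0, "fingers": 0},
    {"ax": 0, "ay": 0, "az": 0, "tx": 0.001, "ty": 0, "tz": 0, "fingers": 0},
    {"ax": 0, "ay": 0, "az": 0, "tx": 0, "ty": 0, "tz": 0, "fingers": 0},
  ],
)

```text
clock: 3.92
eef_pos: [0.5947, -0.116, 0.0992]
eef_rot: [[0.982, -0.191, -0.004], [-0.191, -0.982, 0.001], [-0.004, 0.0, -1.0]]
contact_force: [-7.2, 1.1, 3.2]
gripper_width: 0.0007
gripper_force: 3.0
```

The force has jumped, so the end stop is reached. I'll back off and rise, then look.

>>> play_rows(
  deltas=[
    {"ax": 0, "ay": 0, "az": 0, "tx": 0.001, "ty": 0, "tz": 0, "fingers": 0},
    {"ax": 0, "ay": 0, "az": 0, "tx": -0.012, "ty": 0, "tz": 0, "fingers": 0},
    {"ax": 0, "ay": 0, "az": 0, "tx": -0.003, "ty": 0, "tz": -0.03, "fingers": 0},
    {"ax": 0, "ay": 0, "az": 0, "tx": -0.02, "ty": 0.015, "tz": -0.04, "fingers": 0},
    {"ax": 0, "ay": 0, "az": 0, "tx": -0.03, "ty": 0.015, "tz": 0, "fingers": 0},
  ],
)

```text
clock: 4.33
eef_pos: [0.5357, -0.1325, 0.1695]
eef_rot: [[0.982, -0.189, 0.01], [-0.189, -0.982, -0.001], [0.01, -0.0, -1.0]]
contact_force: [0.7, -1.5, 0.0]
gripper_width: 0.0003
gripper_force: 0.0
```

Run:
```python
from h import *
import time
s=sensors.observe(); T=(np.array(s["eef_rot"]),np.array(s["eef_pos"]))
p,d=capture("wrist"); cv2.imwrite("pics/w2.png",p)
h=cv2.cvtColor(p,cv2.COLOR_BGR2HSV);H,S=h[...,0],h[...,1]
for n,m,zl in(("orange",(H>=6)&(H<18)&(S>150),.105),("red",((H<5)|(H>174))&(S>130),.1)):
    P=cloud("wrist",d,m,T);P=P[P[:,2]>zl]
    if len(P): r=P[:,:2]-PIV; print(n,len(P),np.percentile(r@ex,[3,50,97]).round(4),np.percentile(r@ey,[3,50,97]).round(4),np.percentile(P[:,2],[3,50,97]).round(4))
go(opx(0,-.197,.165))
```

```text
orange 896 [0.1278 0.1319 0.136 ] [-0.1491 -0.1326 -0.1161] [0.1155 0.1174 0.1188]Traceback (most recent call last):
  File "<stdin>", line 7, in <module>
  File "h.py", line 14, in cloud
    v,u=np.nonzero(mask&(depth>0)); return pts(cam,depth,np.c_[u,v],T)[0]
                                           ~~~^^^^^^^^^^^^^^^^^^^^^^^^
  File "h.py", line 6, in pts
    n=cv2.undistortPoints(uv.reshape(-1,1,2),K,np.array([k1,0,0,0,0.])).reshape(-1,2)
      ~~~~~~~~~~~~~~~~~~~^^^^^^^^^^^^^^^^^^^^^^^^^^^^^^^^^^^^^^^^^^^^^^
cv2.error: OpenCV(4.12.0) /io/opencv/modules/calib3d/src/undistort.dispatch.cpp:347: error: (-215:Assertion failed) CV_IS_MAT(_src) && CV_IS_MAT(_dst) && (_src->rows == 1 || _src->cols == 1) && (_dst->rows == 1 || _dst->cols == 1) && _src->cols + _src->rows - 1 == _dst->rows + _dst->cols - 1 && (CV_MAT_TYPE(_src->type) == CV_32FC2 || CV_MAT_TYPE(_src->type) == CV_64FC2) && (CV_MAT_TYPE(_dst->type) == CV_32FC2 || CV_MAT_TYPE(_dst->type) == CV_64FC2) in function 'cvUndistortPointsInternal'
```

View pics/w2.png

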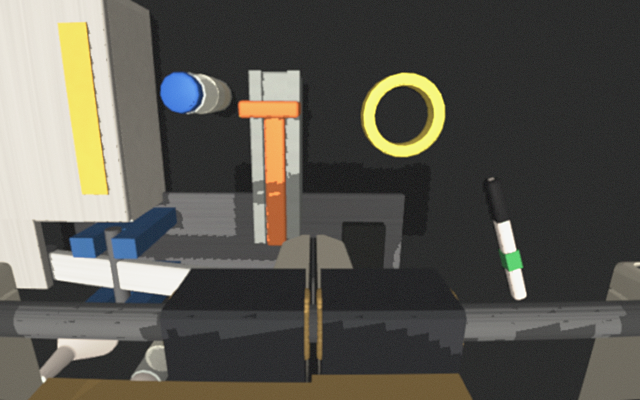

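The paddle face has moved to x≈127 mm (it was at 75), and the bar's nose, at pixel (275,240), is clear of the lever. The bolt is at its end stop. On to the pad.

>>> play_rows(
  deltas=[
    {"ax": 0, "ay": 0, "az": 0, "tx": -0.02, "ty": 0.013, "tz": 0, "fingers": 0},
    {"ax": 0, "ay": 0, "az": 0, "tx": -0.02, "ty": 0.013, "tz": 0, "fingers": 0},
    {"ax": 0, "ay": 0, "az": 0, "tx": -0.015, "ty": 0.007, "tz": 0.01, "fingers": 0},
    {"ax": 0, "ay": 0, "az": 0, "tx": 0, "ty": 0, "tz": 0.01, "fingers": 0},
    {"ax": 0, "ay": 0, "az": 0, "tx": 0, "ty": 0, "tz": 0, "fingers": 0},
  ],
)

```text
clock: 4.8
eef_pos: [0.4692, -0.1544, 0.1438]
eef_rot: [[0.981, -0.192, -0.001], [-0.192, -0.981, 0.0], [-0.001, 0.0, -1.0]]
contact_force: [0.1, -0.0, 0.3]
gripper_width: 0.0005
gripper_force: 0.0
```

Run:
```python
from h import *
go(opx(0,-.197,.13))
```

```text
4.8 opener 0.0026 -0.1935 0.1438 yaw err 0.09 tilt [-0.001  0.    -1.   ] F [ 0.1 -0.   0.3] w 0.0005124923932489639 q [ 0.13  0.44  0.1   2.2  -0.09  0.51 -1.47]
tool delta [-0.0026  0.0035  0.0138] target [ 0.466 -0.157  0.13 ]
```

>>> play_rows(
  deltas=[
    {"ax": 0, "ay": 0, "az": 0, "tx": -0.002, "ty": 0.004, "tz": 0.01, "fingers": 0},
    {"ax": 0, "ay": 0, "az": 0, "tx": 0, "ty": 0, "tz": 0.012, "fingers": 0},
    {"ax": 0, "ay": 0, "az": 0, "tx": 0, "ty": 0, "tz": 0.012, "fingers": 0},
    {"ax": 0, "ay": 0, "az": 0, "tx": 0, "ty": 0, "tz": 0.012, "fingers": 0},
    {"ax": 0, "ay": 0, "az": 0, "tx": 0, "ty": 0, "tz": 0.01, "fingers": 0},
  ],
)

```text
clock: 5.22
eef_pos: [0.4692, -0.1588, 0.0889]
eef_rot: [[0.982, -0.191, 0.002], [-0.191, -0.982, -0.002], [0.003, 0.001, -1.0]]
contact_force: [-1.2, -4.8, 8.0]
gripper_width: 0.0003
gripper_force: 3.9
```

Run:
```python
from h import *
go(opx(0,-.2,.043))
```

```text
5.2167 opener 0.0035 -0.1979 0.0889 yaw err 0.12 tilt [ 0.002 -0.002 -1.   ] F [-1.2 -4.8  8. ] w 0.0003493677218601753 q [ 0.16  0.54  0.07  2.24 -0.1   0.37 -1.44]
tool delta [-0.0036  0.002   0.0458] target [ 0.465 -0.16   0.043]
```

>>> play_rows(
  deltas=[
    {"ax": 0, "ay": 0, "az": 0, "tx": 0, "ty": 0.001, "tz": 0.01, "fingers": 0},
    {"ax": 0, "ay": 0, "az": 0, "tx": 0, "ty": 0.001, "tz": 0.01, "fingers": 0},
    {"ax": 0, "ay": 0, "az": 0, "tx": 0, "ty": 0, "tz": 0.01, "fingers": 0},
    {"ax": 0, "ay": 0, "az": 0, "tx": 0, "ty": 0, "tz": 0.008, "fingers": 0},
    {"ax": 0, "ay": 0, "az": 0, "tx": 0, "ty": 0, "tz": 0.005, "fingers": 0},
  ],
)

```text
clock: 5.63
eef_pos: [0.4691, -0.1587, 0.0455]
eef_rot: [[0.982, -0.189, 0.002], [-0.189, -0.982, 0.001], [0.002, -0.001, -1.0]]
contact_force: [1.4, 5.6, 11.9]
gripper_width: 0.0001
gripper_force: 5.3
```

Run:
```python
from h import *
go(opx(0,-.2,.043))
```

```text
5.6333 opener 0.0034 -0.1978 0.0455 yaw err 0.24 tilt [ 0.002  0.001 -1.   ] F [ 1.4  5.6 11.9] w 0.0001307469338434663 q [ 0.18  0.62  0.05  2.26 -0.11  0.27 -1.43]
tool delta [-0.0034  0.0022  0.0025] target [ 0.465 -0.16   0.043]
```

>>> play_rows(
  deltas=[
    {"ax": 0, "ay": 0, "az": 0, "tx": 0, "ty": -0.001, "tz": 0.002, "fingers": 0},
    {"ax": 0, "ay": 0, "az": 0, "tx": 0, "ty": 0, "tz": 0.001, "fingers": 0},
    {"ax": 0, "ay": 0, "az": 0, "tx": 0, "ty": 0, "tz": 0, "fingers": 0},
    {"ax": 0, "ay": 0, "az": 0, "tx": 0, "ty": 0, "tz": 0, "fingers": 0},
    {"ax": 0, "ay": 0, "az": 0, "tx": 0, "ty": 0, "tz": 0, "fingers": 0},
  ],
)

```text
clock: 6.05
eef_pos: [0.4693, -0.1584, 0.0436]
eef_rot: [[0.982, -0.19, 0.002], [-0.19, -0.982, -0.0], [0.002, -0.0, -1.0]]
contact_force: [-1.0, 0.6, 11.1]
gripper_width: 0.0006
gripper_force: 5.3
```

Run:
```python
from h import *
go(None)
p,d=capture("side");cv2.imwrite("pics/side1.png",cv2.resize(p[100:310,200:480],None,fx=2.8,fy=2.8))
q=models.cut_out("side","flap")
if q:
    P=cloud("side",d,q[0]["mask"]);r=P[:,:2]-PIV;x,y=r@ex,r@ey
    k=(x>.07)&(x<.19)&(y>-.02)&(y<.13)&(P[:,2]>.06);print("flap slope rad",np.arctan(-np.polyfit(y[k],P[k,2],1)[0]),"zmax",np.percentile(P[k,2],98))
go(None)
```

```text
6.05 opener 0.0035 -0.1975 0.0436 yaw err 0.2 tilt [ 0.002 -0.    -1.   ] F [-1.   0.6 11.1] w 0.0006356486653871676 q [ 0.18  0.62  0.05  2.26 -0.11  0.26 -1.44]
flap slope rad 0.5657277228568864 zmax 0.1494806173456658
6.15 opener 0.0035 -0.1975 0.0436 yaw err 0.19 tilt [ 0.002 -0.    -1.   ] F [-1.1  0.8 10.5] w 0.0005385136169996844 q [ 0.18  0.62  0.05  2.26 -0.11  0.26 -1.44]
```

View pics/side1.png

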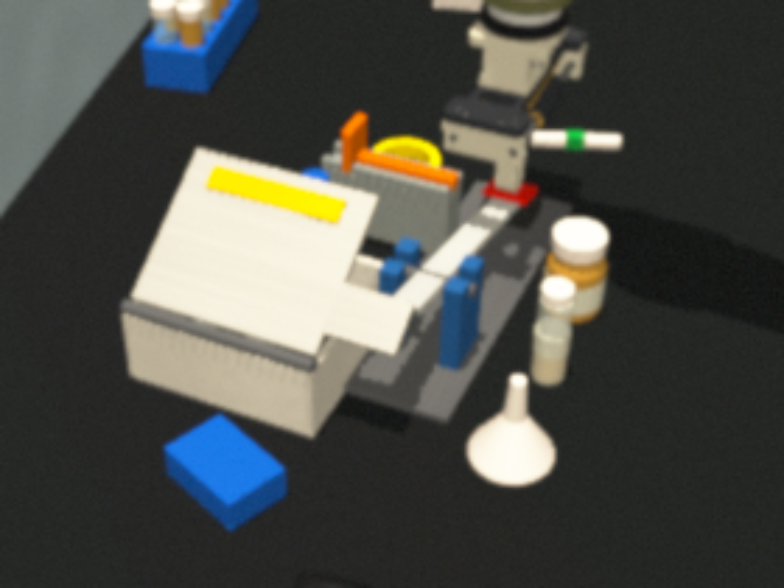

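The flap is up (slope 0.57 rad) and the fingers hold the pad at (510,192) with 11 N. The bolt is out (353,140), the pin is seated, and the bystanders I can see stand where they were. Handing in.

```bash
python3 -c "
from h import *
print(order.sign_off())"
```

```text
the job is handed in; nothing more can be done
None
```

The bolt is pushed out to its end stop, the lever is held down on its rubber stop with about 11 N, and the flap is open at about 0.57 rad. The job is handed in, but sign-off returned no verdict.

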